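# Re-mix the settled varnish jar and hold it over the light pad

### The arm

A 6-joint arm with a two-finger parallel gripper is mounted at the origin on the work surface. World frame = base frame: x ahead of the robot, y to its left, z up, the work surface at z = 0. Lengths are in m, angles in rad, forces in N, time in s.
With the tool pointing down it reaches from about 0.3 to 0.825 m from the base axis. Payload 5.4 kg.
Tool frame: the origin (TCP) lies between the finger pads; the fingertips stand 14 mm ahead of it and the grasp point (between the pads) lies 5 mm behind it; z points along the fingers, y is the line along which they close (so a half turn about z gives the same grasp; the last joint's range is limited). The gripper opens to 92 mm and grips with 3 to 60 N. Pads are 20 mm wide; open, the fingers measure 128 mm over their backs; the gripper's body (75 mm by 189 mm) begins 69 mm behind the grasp point.
Start: joints at [-1.377, 0.158, 1.597, -0, 1.386, -0.21], TCP at [0.226, -0.529, 0.229] pointing down, gripper open.
Joint ranges: [-2.91, 2.91], [-0.94, 2.29], [0.18, 2.7], [-1.29, 4.43], [0.17, 2.64], [-3, 3]. Speed limits (rad/s): [2.57, 2.57, 3.14, 3.14, 3.14, 3.14].

### API

Orientations are given as [roll, pitch, yaw] about the fixed x, y, z axes, in that order (R = Rz(yaw) Ry(pitch) Rx(roll)).
In Python, from rig import sensors, optics, arm gives the robot as it stands. The module is installed in compiled form; this text tells all that it offers.
- The arm moves only by the tool jog_arm, never from a script. Its argument "moves" is a list of rows, each a list of 3 entries, a list of its own where there are three numbers: the shift along the tool's x, y, z in m, then the turn about the tool's z in degrees, then the closure, from -1 (fully open) to 1 (shut), so that 0 is half open. In form: [[[tx, ty, tz], twist, claw], ...]. A call has 1 to 5 rows; each row shifts and turns the commanded pose from where the row before left it, along the tool's axes as they then stand; what a row does not reach is not made up. A row lasts 1/12 s, in which the tool goes at most 41.7 mm and 7.16 degrees, less where a joint would pass 70% of its speed; a pose out of reach is approached as far as the arm can. A call is refused whole if a number of a shift passes 0.0417 or a number of a turn 7.16, either way. A call with a gripper value outside its range is refused whole. The fingers move at their own pace and stop on an object; "squeeze" is the grip in N (left out, the last holds). Time passes only in rows, so rows that do not move let the fingers close. It gives the time, the measured TCP pose, the force, the opening and the grip force at its end, in the units of the state.
- sensors.state(): the state, without advancing time (a new reading comes with each control period).
- optics.snapshot(name): name is "scene" or "top" or "wrist"; returns the picture (480x640x3 uint8, blue, green, red); there is no depth.
- optics.calibration(name): a dict with "vertical_fov" (degrees; the focal length in pixels is half the picture's height over the tangent of half this angle, whatever the lens; pixels are square), "cx", "cy" (the principal point, pixels), "extrinsics" (4x4, takes a point from world to camera coordinates); the wrist camera has in their place "tool_from_camera" (4x4, takes a point from camera to tool coordinates, whose origin is the TCP and whose axes are the flange's). Camera axes: x right, y up, looking along -z (the intrinsics and any distortion apply to the point x, -y, -z); pixel columns grow to the right and rows downward; lengths in m; the calibration is good to about 2 mm. A picture is of the moment at which its call begins: read the wrist's pose just before it. calibration takes no time and is no camera call.
- arm.job_done(): hands the job in; it is judged then, once.
The state is a dict: "clock": time; "joint_positions": joint angles; "joint_velocities": joint speeds; "joint_efforts": joint torques, N m; "tool_pos": TCP position; "orientation": TCP orientation; "ft_force": force on the tool from outside, world axes, zero at the start; "moment": the same for the moment, N m; "finger_gap": opening from 0.0 (shut) to 1.0 (fully open); "finger_force": force on a finger pad.
Only numpy, scipy, OpenCV 4.12 (cv2) and the standard library are available. Lean on these libraries where they do the work, as an engineer would, in place of code of your own. Each camera call takes 0.05 s, during which the arm holds its last target. There are 200 camera calls.

### The job

The varnish in the red-capped jar has settled: take that jar from the tray, press it upright into the cup of the touch mixer until the sprung cup is fully down, and keep it down for two seconds. Then lift it away and finish holding it still and level in the gripper, about 10 cm above the middle of the lit light pad, without putting it down or letting go. Keep the jar upright all the way and leave the other two jars standing where they are.

Things in the scene. Friction and masses are not known exactly. Their poses are not given: they have to be found in the camera images.
- jar_red: The jar to mix: closed round amber glass jar with a paper label and a RED cap, 50 mm diameter, 95 mm tall including the cap, 0.18 to 0.35 kg. Origin at the centre of its underside, z up through the cap. It stands loose in the tray; gripping it 55 to 60 mm above its underside leaves it clear of everything below.
- jar_white: Bystander: the same jar (50 mm diameter, 95 mm tall) with a WHITE cap. Origin at the centre of its underside.
- jar_black: Bystander: the same jar (50 mm diameter, 95 mm tall) with a BLACK cap. Origin at the centre of its underside.
- tray: Low plywood tray fixed to the bench, 100 mm (its x) by 300 mm (its y), 14 mm high, walls and floor about 6 mm thick. Origin at the centre of its underside. The three jars stand in a row along its y axis, about 90 mm apart, in any order, so fingers closing along the tray's x axis have free room.
- mixer: Touch mixer fixed to the bench: grey and white box 130 x 130 mm, 86 mm high, with a round black rubber cup on top. Origin at the centre of its underside; the cup is on its z axis.
- cup_seat (a point): Centre of the inner floor of the mixer's black cup, where the jar's underside goes: 113 mm above the bench when the cup is up, and it moves with the cup. The cup's inside is about 62 mm wide at the floor (76 mm at the rim) and its rim stands 9 mm above the floor.
- cup (a joint): Downward travel of the sprung cup in m: 0 = up, 0.010 = fully down on its stop. It starts to move at about 4 N, reaches the stop at about 8 to 9 N and springs back up when released; the jar's weight alone does not press it down.
- lightpad: Thin light pad fixed to the bench, a glowing white sheet in an aluminium frame, 160 mm (its x) by 140 mm (its y), 8 mm thick. Origin at the centre of its underside.
- pad_top (a point): Middle of the light pad's upper face, 8 mm above the bench.

How it is judged:
On the way, in this order (a step that is already met when the one before it is completed fails the run):
1. the red-capped jar is lifted clear of the tray in the gripper (z of jar_red in the frame of tray above 0.03 m and contact force between the fingers and jar_red above 1 N), for 0.1 s.
2. the gripped jar stands upright in the mixer's cup and keeps it fully down for two seconds (at least 1.6 s) (value of joint cup above 0.0085 m and contact force between jar_red and mixer above 4 N and horizontal distance between jar_red and cup_seat below 0.016 m and angle between jar_red's own z axis and vertical below 0.17 rad and contact force between the fingers and jar_red above 1 N), for 1.6 s.
At the end, for the whole second after the job is handed in: Red-capped jar held in the air: underside 60 to 150 mm above the light pad, centre within 35 mm of its middle, tilt under 0.12 rad, still (0.03 m/s, 0.2 rad/s), touching no mixer, tray or pad; the other two jars upright within 30 mm of their start (z of jar_red in the frame of pad_top between 0.06 and 0.15 m and horizontal distance between jar_red and pad_top below 0.035 m and angle between jar_red's own z axis and vertical below 0.12 rad and linear speed of jar_red below 0.03 m/s and angular speed of jar_red below 0.2 rad/s and contact force between the fingers and jar_red above 1 N and contact force between jar_red and mixer below 0.1 N and contact force between jar_red and tray below 0.1 N and contact force between jar_red and lightpad below 0.1 N and distance of each of jar_white, jar_black from where it was at the start of the episode below 0.03 m and angle between each of jar_white, jar_black's own z axis and vertical below 0.15 rad); the arm keeps its last pose, push and grip.
It fails at once if the red-capped jar is tipped more than 0.5 rad (angle between jar_red's own z axis and vertical above 0.5 rad).
It fails at once if another jar is pushed more than 30 mm or tipped more than 0.5 rad (distance of any of jar_white, jar_black from where it was at the start of the episode above 0.03 m or angle between any of jar_white, jar_black's own z axis and vertical above 0.5 rad).
It also fails if it takes over 48 s, if anything falls off the work surface, if the arm or the gripper's body presses on something with over 40 N, if the wrist force passes 120 N, or if a joint passes its speed limit or range.

## Working session

There is one attempt and no reset: what is moved stays moved. The work goes in short steps, Python scripts to look and compute and a tool call to move; the robot and the scene stay as the last step left them, time stands still between calls to the robot, and variables do not carry over. Pictures are saved under pics/ and viewed, at most 10 in all, crops included, and the job is handed in when it is done.

Besides the shell and the picture viewer there is one more tool, called by a JSON object that holds its "fn" and its "kwargs", one argument or row to a line. jog_arm: Moves the arm, as the interface text tells. Its arguments: {"type":"object","properties":{"moves":{"type":"array","items":{"type":"array"}},"squeeze":{"type":"number"}},"required":["moves"]}

```bash
mkdir -p pics
python3 - <<'E'
from rig import sensors, optics
import cv2
print(sensors.state())
for n in("scene","top"):
    print(n,optics.calibration(n)); cv2.imwrite(f"pics/{n}0.png",optics.snapshot(n))
print(optics.calibration("wrist"))
E
```

```text
{'clock': 0.0, 'joint_positions': array([-1.37709636e+00,  1.59010702e-01,  1.59820373e+00, -3.35070980e-05,
        1.38620767e+00, -2.10105927e-01]), 'joint_velocities': array([ 0.0006654 ,  0.00108915, -0.0021612 ,  0.00012855,  0.00107559,
       -0.00017679]), 'joint_efforts': array([ 1.10553166e-03, -3.85565293e+01, -3.22114062e+01,  7.01474841e-02,
        3.77819873e-02, -1.39402318e-04]), 'tool_pos': array([ 0.22578066, -0.52817242,  0.22765472]), 'orientation': array([-3.13979657e+00, -3.49353493e-04,  4.03811759e-01]), 'ft_force': array([ 0.38903515, -0.17530281, -0.17855255]), 'moment': array([0.00871065, 0.01103417, 0.00708619]), 'finger_force': 0.0, 'finger_gap': 1.0010324802958546}
scene {'vertical_fov': 42.611440450924256, 'cx': 324.2713974177584, 'cy': 237.03051369563616, 'extrinsics': array([[ 0.65746804,  0.75342251,  0.00950276, -0.4045297 ],
       [-0.47423783,  0.40397353,  0.78224284,  0.17060454],
       [ 0.5855205 , -0.51880624,  0.62290114, -1.77642864],
       [ 0.        ,  0.        ,  0.        ,  1.        ]])}
top {'vertical_fov': 56.85054766319443, 'cx': 321.0287383707113, 'cy': 237.09252207968527, 'extrinsics': array([[-0.02113609, -0.99973743, -0.00885134,  0.0693219 ],
       [ 0.99523378, -0.02188225,  0.09503099, -0.53306377],
       [-0.09519972, -0.00680056,  0.99543496, -1.05989973],
       [ 0.        ,  0.        ,  0.        ,  1.        ]])}
{'vertical_fov': 61.096814932388384, 'cx': 325.6550750455414, 'cy': 241.47567198193906, 'tool_from_camera': array([[-3.56325497e-05,  9.54401752e-01,  2.98525198e-01,
         8.53911007e-02],
       [ 9.99999902e-01, -9.75648488e-05,  4.31282215e-04,
        -1.42074108e-04],
       [ 4.40742068e-04,  2.98525185e-01, -9.54401655e-01,
        -1.55347169e-01],
       [ 0.00000000e+00,  0.00000000e+00,  0.00000000e+00,
         1.00000000e+00]])}
```

View pics/top0.png

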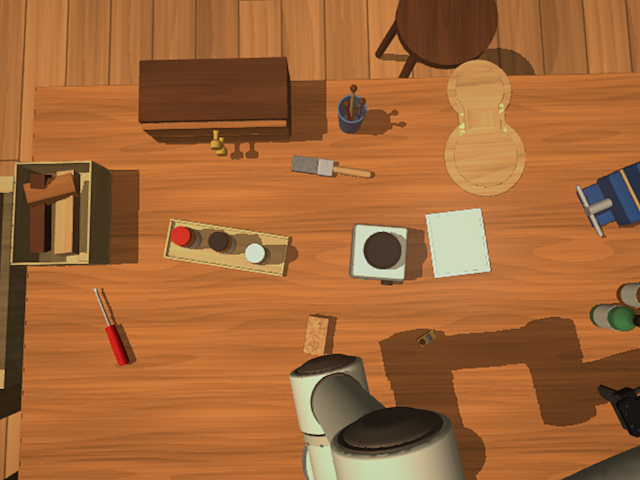

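View pics/scene0.png

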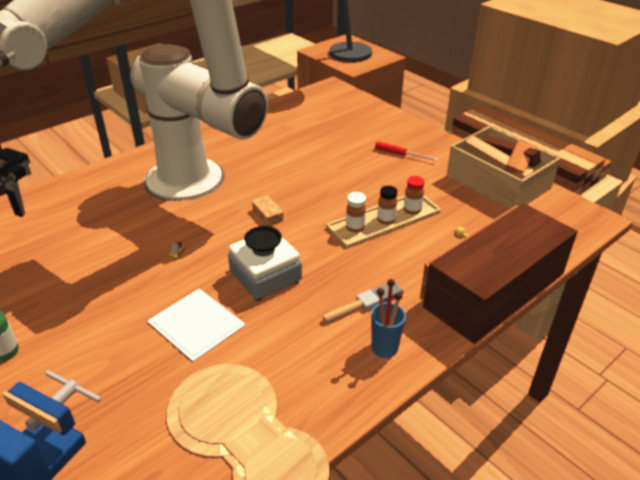

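The top view shows the red cap at about (181,236), black at (218,241), white at (256,253), the cup at (382,250) and the pad at (458,243). The scene view agrees on the order. I'll measure on enlarged crops of both views.

```bash
cat > h.py <<'E'
import numpy as np
from rig import sensors, optics
from scipy.spatial.transform import Rotation as R
def onplane(n,u,v,z,dy=None,T=None):
    c=optics.calibration(n); f=240/np.tan(np.radians(c["vertical_fov"])/2)
    d=np.array([(u-c["cx"])/f,-(v-c["cy"])/f,-1])
    if n=="wrist":
        s=T; W=np.eye(4); W[:3,:3]=R.from_euler("xyz",s["orientation"]).as_matrix(); W[:3,3]=s["tool_pos"]
        M=W@c["tool_from_camera"]
    else: M=np.linalg.inv(c["extrinsics"])
    d=M[:3,:3]@d; o=M[:3,3]
    return o+d*(z-o[2])/d[2]
E
python3 - <<'E'
import cv2
a=cv2.imread("pics/top0.png"); b=cv2.imread("pics/scene0.png")
c=cv2.resize(a[205:290,155:300],None,fx=5.5,fy=5.5,interpolation=cv2.INTER_CUBIC)[:, :797]
cv2.imwrite("pics/t1.png",c)
cv2.imwrite("pics/t2.png",cv2.resize(a[195:295,345:500],None,fx=5,fy=5,interpolation=cv2.INTER_CUBIC))
E
```

```text
(no output)
```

View pics/t1.png

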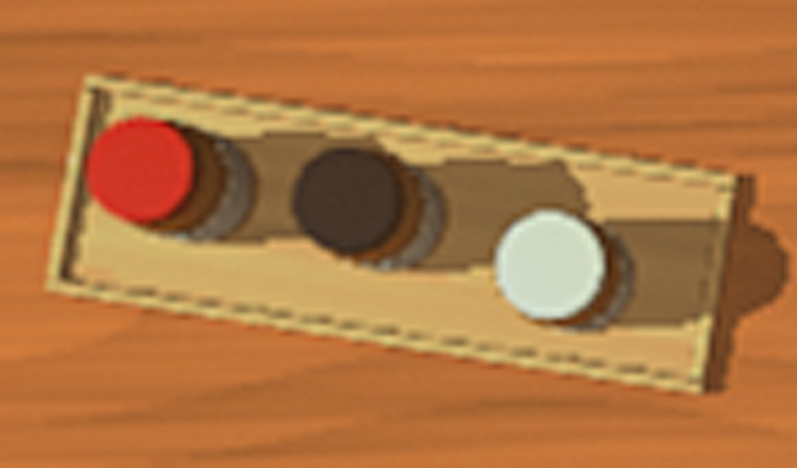

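View pics/t2.png

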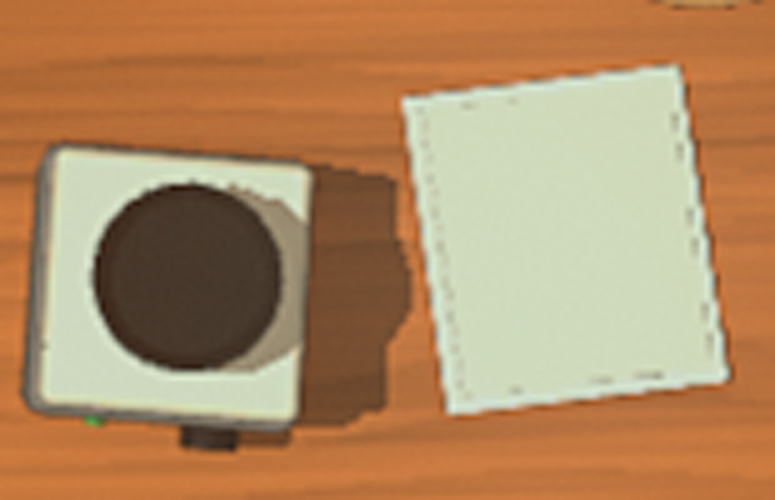

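The crops give a red cap centre of (140,170), tray corners of (90,75), (740,178), (705,390) and (50,288), a cup rim centre of (187,277), and pad corners of (403,98), (680,66), (730,380) and (450,413).

Run:
```python
from h import *
P=lambda x,y,z:onplane("top",155+x/5.5,205+y/5.5,z)
for n,x,y in(("red",140,170),("black",348,201),("white",550,265)): print(n,P(x,y,.101).round(4))
c=[P(x,y,.014) for x,y in((90,75),(740,178),(705,390),(50,288))]; print("tray",np.round(c,3),np.mean(c,0))
d=c[0]+c[3]-c[1]-c[2]; print("tray y yaw",np.degrees(np.arctan2(d[1],d[0])),[np.linalg.norm(c[i]-c[i-1]) for i in range(4)])
Q=lambda x,y,z:onplane("top",345+x/5,195+y/5,z)
print("cup",Q(187,277,.122), "w",np.linalg.norm(Q(282,277,.122)-Q(92,277,.122)))
c=[Q(x,y,.008) for x,y in((403,98),(680,66),(730,380),(450,413))]; print("pad",np.mean(c,0),[np.linalg.norm(c[i]-c[i-1]) for i in range(4)])
```

```text
red [0.537  0.3784 0.101 ]
black [0.5222 0.2918 0.101 ]
white [0.4938 0.2081 0.101 ]
tray [[0.59  0.43  0.014]
 [0.537 0.136 0.014]
 [0.442 0.153 0.014]
 [0.494 0.447 0.014]] [0.51553541 0.29133651 0.014     ]
tray y yaw 79.84880516673172 [np.float64(0.09767419688610798), np.float64(0.2987873829087081), np.float64(0.09626152606897137), np.float64(0.2984912755350053)]
cup [ 0.49254353 -0.0784966   0.122     ] w 0.08429912587313694
pad [ 0.51486119 -0.28150663  0.008     ] [np.float64(0.15777227985049366), np.float64(0.139265638939739), np.float64(0.1574939120303345), np.float64(0.13890787043069577)]
```

```bash
cat >> h.py <<'E'
def plan(p1,yaw1,n,p0=None,yaw0=None):
    s=sensors.state(); p=s["tool_pos"] if p0 is None else np.array(p0); y=s["orientation"][2] if yaw0 is None else yaw0
    d=(np.array(p1)-p)/n; dy=(yaw1-y)/n
    for i in range(n):
        t=[d[0]*np.cos(y)+d[1]*np.sin(y), d[0]*np.sin(y)-d[1]*np.cos(y), -d[2]]
        print(i+1,np.round(t,4).tolist(),round(-np.degrees(dy),2)); y+=dy
E
python3 - <<'E'
from h import *
plan((.537,.378,.205),np.radians(79.8),25)
E
```

```text
1 [0.0257, -0.0284, 0.0009] -2.27
2 [0.0268, -0.0274, 0.0009] -2.27
3 [0.0279, -0.0263, 0.0009] -2.27
4 [0.0289, -0.0252, 0.0009] -2.27
5 [0.0299, -0.024, 0.0009] -2.27
6 [0.0308, -0.0228, 0.0009] -2.27
7 [0.0317, -0.0216, 0.0009] -2.27
8 [0.0325, -0.0203, 0.0009] -2.27
9 [0.0333, -0.019, 0.0009] -2.27
10 [0.034, -0.0177, 0.0009] -2.27
11 [0.0347, -0.0163, 0.0009] -2.27
12 [0.0353, -0.015, 0.0009] -2.27
13 [0.0359, -0.0136, 0.0009] -2.27
14 [0.0364, -0.0121, 0.0009] -2.27
15 [0.0368, -0.0107, 0.0009] -2.27
16 [0.0372, -0.0092, 0.0009] -2.27
17 [0.0375, -0.0077, 0.0009] -2.27
18 [0.0378, -0.0062, 0.0009] -2.27
19 [0.038, -0.0047, 0.0009] -2.27
20 [0.0382, -0.0032, 0.0009] -2.27
21 [0.0383, -0.0017, 0.0009] -2.27
22 [0.0383, -0.0002, 0.0009] -2.27
23 [0.0383, 0.0013, 0.0009] -2.27
24 [0.0382, 0.0028, 0.0009] -2.27
25 [0.0381, 0.0043, 0.0009] -2.27
```

{"fn": "jog_arm", "kwargs": {
  "moves": [
    [[0.026,-0.028,0.001],-2.3,-1],
    [[0.027,-0.027,0.001],-2.3,-1],
    [[0.028,-0.026,0.001],-2.3,-1],
    [[0.029,-0.025,0.001],-2.3,-1],
    [[0.03,-0.024,0.001],-2.3,-1]
  ],
  "squeeze": 25
}}

```text
clock: 0.52
tool_pos: [0.2894, -0.3463, 0.223]
orientation: [-3.141, -0.0, 0.606]
ft_force: [0.5, 0.3, 0.3]
finger_gap: 0.997
finger_force: 0.0
```

{"fn": "jog_arm", "kwargs": {
  "moves": [
    [[0.031,-0.023,0.001],-2.3,-1],
    [[0.032,-0.022,0.001],-2.3,-1],
    [[0.0325,-0.02,0.001],-2.3,-1],
    [[0.033,-0.019,0.001],-2.3,-1],
    [[0.034,-0.018,0.001],-2.3,-1]
  ]
}}

```text
clock: 0.93
tool_pos: [0.3508, -0.1644, 0.2183]
orientation: [-3.142, -0.0, 0.807]
ft_force: [0.8, 0.1, 0.0]
finger_gap: 1.003
finger_force: 0.0
```

{"fn": "jog_arm", "kwargs": {
  "moves": [
    [[0.035,-0.016,0.001],-2.3,-1],
    [[0.035,-0.015,0.001],-2.3,-1],
    [[0.036,-0.0135,0.001],-2.3,-1],
    [[0.036,-0.012,0.001],-2.3,-1],
    [[0.037,-0.0105,0.001],-2.3,-1]
  ]
}}

```text
clock: 1.35
tool_pos: [0.4123, 0.017, 0.2134]
orientation: [3.141, 0.0, 1.008]
ft_force: [1.0, 0.7, -1.0]
finger_gap: 1.0
finger_force: 0.0
```

{"fn": "jog_arm", "kwargs": {
  "moves": [
    [[0.037,-0.009,0.001],-2.3,-1],
    [[0.0375,-0.0075,0.001],-2.3,-1],
    [[0.038,-0.006,0.001],-2.3,-1],
    [[0.038,-0.005,0.001],-2.3,-1],
    [[0.038,-0.003,0.001],-2.3,-1]
  ]
}}

```text
clock: 1.77
tool_pos: [0.4731, 0.1985, 0.2081]
orientation: [-3.141, 0.0, 1.209]
ft_force: [0.9, -1.0, -0.0]
finger_gap: 0.999
finger_force: 0.0
```

{"fn": "jog_arm", "kwargs": {
  "moves": [
    [[0.038,-0.001,0.001],-2.1,-1],
    [[0.038,0.0,0.001],-2.1,-1],
    [[0.037,0.001,0.001],-2.1,-1],
    [[0.037,0.002,0.001],-2.1,-1],
    [[0.036,0.004,0.001],-2.1,-1]
  ]
}}

```text
clock: 2.18
tool_pos: [0.5324, 0.3748, 0.2027]
orientation: [-3.141, 0.001, 1.392]
ft_force: [0.3, 0.2, -0.1]
finger_gap: 0.998
finger_force: 0.0
```

{"fn": "jog_arm", "kwargs": {
  "moves": [
    [[0,0,0.02],0,-1],
    [[0,0,0.01],0,-1],
    [[0,0,0],0,-1]
  ]
}}

```text
clock: 2.43
tool_pos: [0.5302, 0.3718, 0.1693]
orientation: [-3.135, 0.005, 1.39]
ft_force: [-1.0, -0.4, -0.8]
finger_gap: 1.0
finger_force: 0.0
```

Run:
```python
from h import *
import cv2, json
s=sensors.state(); print(s["tool_pos"],s["orientation"])
im=optics.snapshot("wrist"); cv2.imwrite("pics/w1.png",im)
W=np.eye(4); W[:3,:3]=R.from_euler("xyz",s["orientation"]).as_matrix(); W[:3,3]=s["tool_pos"]
hsv=cv2.cvtColor(im,cv2.COLOR_BGR2HSV); m=(((hsv[...,0]<4)|(hsv[...,0]>176))&(hsv[...,1]>170)&(hsv[...,2]>120)).astype(np.uint8)
n,l,st,c=cv2.connectedComponentsWithStats(m)
for i in np.argsort(-st[1:,4])[:3]+1: print(st[i],c[i],onplane("wrist",*c[i],.101,T=s))
```

```text
[0.53023009 0.37178715 0.16933754] [-3.13543365  0.00466795  1.39014521]
[ 301  206   75   76 4339] [338.11315971 244.72574326] [0.53956366 0.38345126 0.101     ]
```

View pics/w1.png

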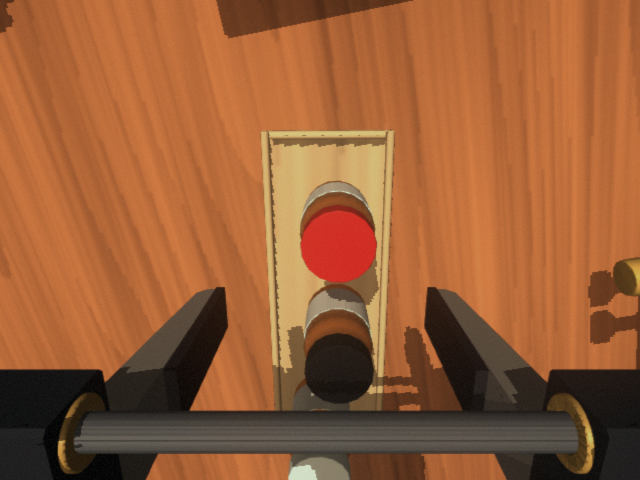

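The wrist view shows the red cap at (338,245), just ahead of the fingers and nearly centred between them. I'll check the small drift of the arm before descending.

Run:
```python
from h import *
s=sensors.state(); print(s["clock"],s["tool_pos"],s["orientation"],s["joint_positions"],s["joint_velocities"].round(3))
plan((.539,.382,.058),1.393,5)
```

```text
2.4833 [0.53098969 0.37165999 0.17113827] [-3.1373486   0.0032285   1.38938479] [ 4.24734855e-01  3.92781618e-01  1.42894098e+00 -2.42742343e-04
  1.32519732e+00  6.06212891e-01] [-0.012 -0.036 -0.026  0.003  0.004  0.001]
1 [0.0023, 0.0012, 0.0226] -0.04
2 [0.0023, 0.0012, 0.0226] -0.04
3 [0.0023, 0.0012, 0.0226] -0.04
4 [0.0023, 0.0012, 0.0226] -0.04
5 [0.0023, 0.0012, 0.0226] -0.04
```

{"fn": "jog_arm", "kwargs": {
  "moves": [
    [[0.005,0.003,0.02],0,-1],
    [[0.005,0.003,0.025],0,-1],
    [[0,0,0.025],0,-1],
    [[0,0,0.02],0,-1],
    [[0,0,0.01],0,-1]
  ]
}}

```text
clock: 2.9
tool_pos: [0.539, 0.3799, 0.0714]
orientation: [-3.138, 0.002, 1.388]
ft_force: [-0.7, -0.5, 0.2]
finger_gap: 0.999
finger_force: 0.0
```

{"fn": "jog_arm", "kwargs": {
  "moves": [
    [[0,0,0],0,-1],
    [[0,0,0],0,-1],
    [[0,0,0],0,-1]
  ]
}}

```text
clock: 3.15
tool_pos: [0.5416, 0.3819, 0.076]
orientation: [3.139, -0.002, 1.389]
ft_force: [-0.2, -0.1, 1.1]
finger_gap: 1.001
finger_force: 0.0
```

{"fn": "jog_arm", "kwargs": {
  "moves": [
    [[0,0,0.009],0,-1],
    [[0,0,0.007],0,-1],
    [[0,0,0],0,-1],
    [[0,0,0],0,-1],
    [[0,0,0],0,-1]
  ]
}}

```text
clock: 3.57
tool_pos: [0.5402, 0.3817, 0.0576]
orientation: [-3.141, 0.0, 1.39]
ft_force: [-1.0, -0.1, -0.6]
finger_gap: 0.999
finger_force: 0.0
```

{"fn": "jog_arm", "kwargs": {
  "moves": [
    [[0,0,0],0,0],
    [[0,0,0],0,1],
    [[0,0,0],0,1],
    [[0,0,0],0,1],
    [[0,0,0],0,1]
  ],
  "squeeze": 25
}}

```text
clock: 3.98
tool_pos: [0.5403, 0.3817, 0.0577]
orientation: [3.141, -0.0, 1.39]
ft_force: [-0.1, -0.7, -0.7]
finger_gap: 0.663
finger_force: 0.0
```

{"fn": "jog_arm", "kwargs": {
  "moves": [
    [[0,0,0],0,1],
    [[0,0,0],0,1],
    [[0,0,0],0,1]
  ]
}}

```text
clock: 4.23
tool_pos: [0.5401, 0.3817, 0.0577]
orientation: [-3.141, 0.0, 1.39]
ft_force: [-0.8, -0.4, 1.7]
finger_gap: 0.537
finger_force: 25.0
```

Run:
```python
from h import *
import cv2
s=sensors.state(); print(s["tool_pos"],s["orientation"],s["finger_gap"],s["finger_force"],s["ft_force"])
cv2.imwrite("pics/w2.png",optics.snapshot("wrist"))
```

```text
[0.54005581 0.38168735 0.05765595] [-3.14110097e+00  1.05883290e-04  1.38992319e+00] 0.5371902268043068 24.99760959239211 [-0.75300592 -0.39776855  1.70492552]
```

View pics/w2.png

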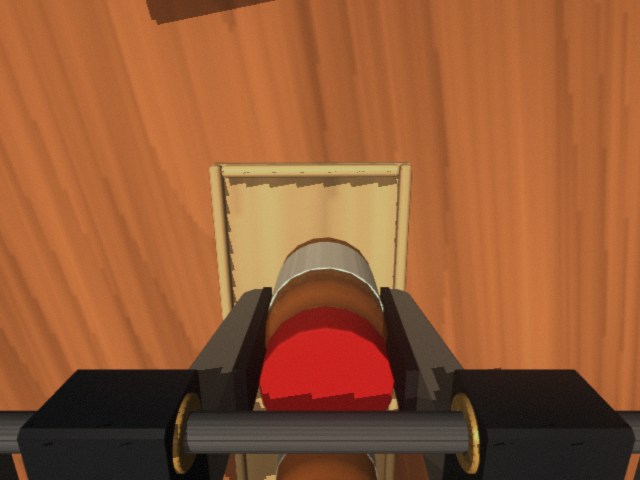

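The jar is gripped: the gap is 49 mm and the cap centre is at about (327,374). Next I'll lift it and work out its offset from the TCP.

{"fn": "jog_arm", "kwargs": {
  "moves": [
    [[0,0,-0.015],0,1],
    [[0,0,-0.03],0,1],
    [[0,0,-0.035],0,1],
    [[0,0,-0.035],0,1],
    [[0,0,-0.035],0,1]
  ],
  "squeeze": 30
}}

```text
clock: 4.7
tool_pos: [0.5399, 0.3814, 0.2097]
orientation: [-3.141, 0.0, 1.39]
ft_force: [1.3, 0.5, -2.1]
finger_gap: 0.537
finger_force: 30.0
```

Run:
```python
from h import *
T={"tool_pos":np.array([.54006,.38169,.05766]),"orientation":np.array([-3.1411,0,1.38992])}
p=onplane("wrist",327,374,.101,T=T)-T["tool_pos"]; y=1.39
print("jar offset tool x,y",p[0]*np.cos(y)+p[1]*np.sin(y),p[0]*np.sin(y)-p[1]*np.cos(y))
s=sensors.state(); print(s["tool_pos"],s["orientation"],s["finger_gap"],s["finger_force"],s["ft_force"])
plan((.4925,-.078,.215),1.39,14)
```

```text
jar offset tool x,y 0.005666020629054084 0.0008326077227390941
[0.5399142  0.38137569 0.20965601] [-3.14146680e+00  2.95079690e-04  1.38988148e+00] 0.5370924788309168 29.992206305614673 [ 1.29026377  0.52452293 -2.05045663]
1 [-0.0329, 0.0026, -0.0004] -0.0
2 [-0.0329, 0.0026, -0.0004] -0.0
3 [-0.0329, 0.0026, -0.0004] -0.0
4 [-0.0329, 0.0026, -0.0004] -0.0
5 [-0.0329, 0.0026, -0.0004] -0.0
6 [-0.0329, 0.0026, -0.0004] -0.0
7 [-0.0329, 0.0026, -0.0004] -0.0
8 [-0.0329, 0.0026, -0.0004] -0.0
9 [-0.0329, 0.0026, -0.0004] -0.0
10 [-0.0329, 0.0026, -0.0004] -0.0
11 [-0.0329, 0.0026, -0.0004] -0.0
12 [-0.0329, 0.0026, -0.0004] -0.0
13 [-0.0329, 0.0026, -0.0004] -0.0
14 [-0.0329, 0.0026, -0.0004] -0.0
```

{"fn": "jog_arm", "kwargs": {
  "moves": [
    [[-0.012,0.001,-0.003],0,1],
    [[-0.022,0.002,-0.003],0,1],
    [[-0.032,0.0025,0],0,1],
    [[-0.036,0.003,0],0,1],
    [[-0.036,0.003,0],0,1]
  ]
}}

```text
clock: 5.12
tool_pos: [0.5257, 0.2421, 0.2128]
orientation: [-3.141, 0.001, 1.391]
ft_force: [1.0, -0.2, -2.9]
finger_gap: 0.535
finger_force: 30.0
```

{"fn": "jog_arm", "kwargs": {
  "moves": [
    [[-0.036,0.003,0],0,1],
    [[-0.036,0.003,0],0,1],
    [[-0.036,0.003,0],0,1],
    [[-0.036,0.003,0],0,1],
    [[-0.036,0.003,0],0,1]
  ]
}}

```text
clock: 5.53
tool_pos: [0.5079, 0.0621, 0.2129]
orientation: [-3.141, 0.0, 1.39]
ft_force: [0.6, -0.5, -2.5]
finger_gap: 0.529
finger_force: 30.0
```

{"fn": "jog_arm", "kwargs": {
  "moves": [
    [[-0.036,0.003,0],0,1],
    [[-0.036,0.003,0],0,1],
    [[-0.032,0.003,0],0,1],
    [[-0.022,0.002,0],0,1],
    [[-0.012,0.001,0],0,1]
  ]
}}

```text
clock: 5.95
tool_pos: [0.495, -0.0765, 0.2131]
orientation: [-3.141, 0.001, 1.387]
ft_force: [-0.5, -0.1, -2.6]
finger_gap: 0.534
finger_force: 30.0
```

{"fn": "jog_arm", "kwargs": {
  "moves": [
    [[-0.006,0.001,0],0,1],
    [[0,0,0],0,1],
    [[0,0,0],0,1],
    [[0,0,0],0,1],
    [[0,0,0],0,1]
  ]
}}

```text
clock: 6.37
tool_pos: [0.4961, -0.0787, 0.2135]
orientation: [-3.141, -0.0, 1.392]
ft_force: [-0.3, 0.1, -1.9]
finger_gap: 0.534
finger_force: 30.0
```

Run:
```python
from h import *
import cv2
s=sensors.state(); print(s["tool_pos"],s["orientation"],s["finger_gap"],s["finger_force"],s["ft_force"])
a=optics.snapshot("wrist"); b=optics.snapshot("scene")
b=cv2.resize(b[130:330,170:370],(480,480),interpolation=cv2.INTER_CUBIC)
cv2.imwrite("pics/w3.png",cv2.resize(np.hstack([a[:,80:560],b]),(800,400)))
```

```text
[ 0.49608895 -0.07870992  0.21349703] [-3.14135460e+00 -3.35591443e-04  1.39163461e+00] 0.5336956604484292 29.992045381804928 [-0.25552011  0.08537629 -1.8925046 ]
```

View pics/w3.png

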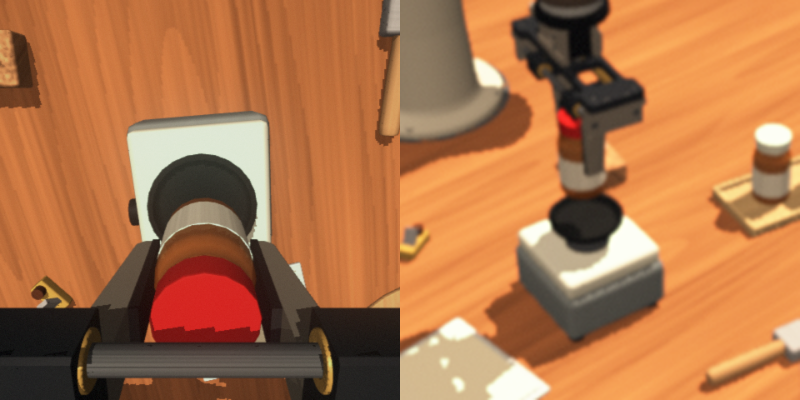

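The wrist view shows the jar upright above the cup. The cup rim spans columns 258 to 388 in full-image pixels, with its top at row 184 and its centre near row 246. The scene view agrees.

Run:
```python
from h import *
s=sensors.state()
l,r,t=[onplane("wrist",u,v,.122,T=s)[:2] for u,v in((257.6,246),(388.4,246),(323,183.6))]
y=s["orientation"][2]; ux=np.array([np.cos(y),np.sin(y)])
print("centre lr",(l+r)/2,"w",np.linalg.norm(l-r),"from top",t-ux*.042)
jar=s["tool_pos"][:2]+.005*ux; print("jar",jar)
for c in((l+r)/2,t-ux*.042,np.array([.4925,-.0785])):
    d=c-jar; print("shift",d@ux, d@np.array([np.sin(y),-np.cos(y)]))
```

```text
centre lr [ 0.49564435 -0.07368495] w 0.08348837862427977 from top [ 0.49536099 -0.07571862]
jar [ 0.49700947 -0.07407778]
shift 0.00014288044076482263 -0.001413317414717068
shift -0.001908705491707044 -0.0013291650406370692
shift -0.005156044599754884 -0.0036478197392600933
```

{"fn": "jog_arm", "kwargs": {
  "moves": [
    [[-0.001,-0.001,0.008],0,1],
    [[-0.001,-0.001,0.012],0,1],
    [[0,0,0.012],0,1],
    [[0,0,0.008],0,1],
    [[0,0,0.004],0,1]
  ]
}}

```text
clock: 6.88
tool_pos: [0.4923, -0.081, 0.1669]
orientation: [-3.138, -0.001, 1.39]
ft_force: [0.4, 0.1, -1.8]
finger_gap: 0.532
finger_force: 30.0
```

{"fn": "jog_arm", "kwargs": {
  "moves": [
    [[0,0,0.002],0,1],
    [[0,0,0.002],0,1],
    [[0,0,0.002],0,1],
    [[0,0,0.002],0,1],
    [[0,0,0.0],0,1]
  ]
}}

```text
clock: 7.3
tool_pos: [0.4939, -0.0817, 0.1622]
orientation: [3.141, 0.0, 1.39]
ft_force: [-2.5, 0.7, 2.9]
finger_gap: 0.537
finger_force: 30.0
```

{"fn": "jog_arm", "kwargs": {
  "moves": [
    [[0,0,0.002],0,1],
    [[0,0,0.002],0,1],
    [[0,0,0.002],0,1],
    [[0,0,0.001],0,1],
    [[0,0,0],0,1]
  ]
}}

```text
clock: 7.72
tool_pos: [0.4941, -0.0817, 0.1549]
orientation: [3.141, 0.0, 1.39]
ft_force: [-1.5, 0.8, 5.5]
finger_gap: 0.53
finger_force: 30.0
```

{"fn": "jog_arm", "kwargs": {
  "moves": [
    [[0,0,0.001],0,1],
    [[0,0,0.001],0,1],
    [[0,0,0.001],0,1],
    [[0,0,0],0,1],
    [[0,0,0],0,1]
  ]
}}

```text
clock: 8.13
tool_pos: [0.4942, -0.0818, 0.1544]
orientation: [3.141, 0.001, 1.39]
ft_force: [-8.3, 2.2, 19.0]
finger_gap: 0.535
finger_force: 30.0
```

The cup is on its stop, with about 20 N net downward force. Holding.

{"fn": "jog_arm", "kwargs": {
  "moves": [
    [[0,0,-0.0005],0,1],
    [[0,0,0],0,1],
    [[0,0,0],0,1],
    [[0,0,0],0,1],
    [[0,0,0],0,1]
  ]
}}

```text
clock: 8.55
tool_pos: [0.4942, -0.0818, 0.1544]
orientation: [3.141, 0.001, 1.39]
ft_force: [-7.6, 1.4, 16.3]
finger_gap: 0.533
finger_force: 30.0
```

{"fn": "jog_arm", "kwargs": {
  "moves": [
    [[0,0,0],0,1],
    [[0,0,0],0,1],
    [[0,0,0],0,1],
    [[0,0,0],0,1],
    [[0,0,0],0,1]
  ]
}}

```text
clock: 8.97
tool_pos: [0.4942, -0.0818, 0.1544]
orientation: [3.141, 0.001, 1.39]
ft_force: [-7.7, 2.3, 16.1]
finger_gap: 0.536
finger_force: 30.0
```

Run:
```python
from h import *
import cv2
s=sensors.state(); print(s["tool_pos"],s["orientation"],s["finger_gap"],s["finger_force"],s["ft_force"])
a=optics.snapshot("wrist"); b=optics.snapshot("scene")
b=cv2.resize(b[150:310,190:350],(480,480),interpolation=cv2.INTER_CUBIC)
cv2.imwrite("pics/w4.png",cv2.resize(np.hstack([a[:,80:560],b]),(800,400)))
```

```text
[ 0.49419912 -0.08179579  0.15439692] [3.14056053e+00 5.94807985e-04 1.39011932e+00] 0.5356366523608406 30.02870269410778 [-7.72837388  2.32765904 16.11499482]
```

View pics/w4.png

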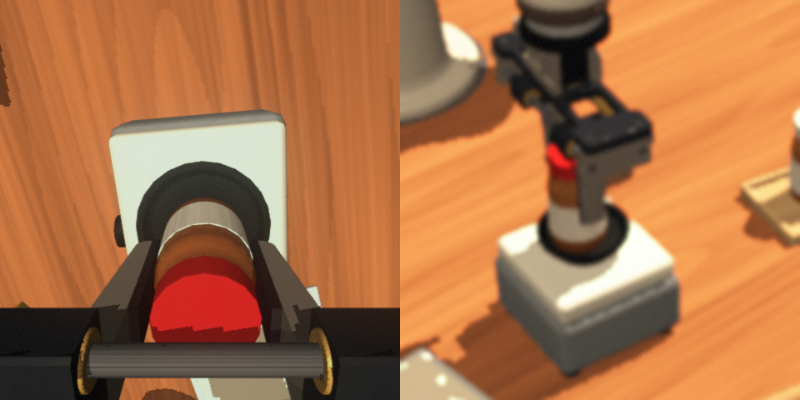

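The jar stands upright in the cup, and its underside computes to 102.7 mm against 103 mm at full travel. I'll keep holding.

{"fn": "jog_arm", "kwargs": {
  "moves": [
    [[0,0,0],0,1],
    [[0,0,0],0,1],
    [[0,0,0],0,1],
    [[0,0,0],0,1],
    [[0,0,0],0,1]
  ]
}}

```text
clock: 9.48
tool_pos: [0.4942, -0.0818, 0.1544]
orientation: [3.141, 0.001, 1.39]
ft_force: [-7.9, 2.0, 16.4]
finger_gap: 0.537
finger_force: 30.0
```

{"fn": "jog_arm", "kwargs": {
  "moves": [
    [[0,0,0],0,1],
    [[0,0,0],0,1],
    [[0,0,0],0,1],
    [[0,0,0],0,1],
    [[0,0,0],0,1]
  ]
}}

```text
clock: 9.9
tool_pos: [0.4942, -0.0818, 0.1544]
orientation: [3.141, 0.001, 1.39]
ft_force: [-7.1, 1.8, 16.0]
finger_gap: 0.532
finger_force: 30.0
```

{"fn": "jog_arm", "kwargs": {
  "moves": [
    [[0,0,0],0,1],
    [[0,0,0],0,1],
    [[0,0,0],0,1],
    [[0,0,0],0,1],
    [[0,0,0],0,1]
  ]
}}

```text
clock: 10.32
tool_pos: [0.4942, -0.0818, 0.1544]
orientation: [3.141, 0.001, 1.39]
ft_force: [-7.3, 1.9, 16.4]
finger_gap: 0.535
finger_force: 30.0
```

{"fn": "jog_arm", "kwargs": {
  "moves": [
    [[0,0,0],0,1],
    [[0,0,0],0,1],
    [[0,0,0],0,1],
    [[0,0,0],0,1],
    [[0,0,0],0,1]
  ]
}}

```text
clock: 10.73
tool_pos: [0.4942, -0.0818, 0.1544]
orientation: [3.141, 0.001, 1.39]
ft_force: [-7.0, 1.8, 16.3]
finger_gap: 0.534
finger_force: 30.0
```

{"fn": "jog_arm", "kwargs": {
  "moves": [
    [[0,0,-0.005],0,1],
    [[0,0,-0.01],0,1],
    [[0,0,-0.015],0,1],
    [[0,0,-0.015],0,1],
    [[0,0,-0.01],0,1]
  ]
}}

```text
clock: 11.15
tool_pos: [0.4939, -0.0816, 0.2079]
orientation: [3.141, -0.0, 1.39]
ft_force: [-0.3, -0.1, -1.5]
finger_gap: 0.535
finger_force: 30.0
```

Run:
```python
from h import *
y=1.39; plan((.515-.005*np.cos(y),-.2815-.005*np.sin(y),.165),y,8)
```

```text
1 [-0.0247, 0.0071, 0.0054] -0.0
2 [-0.0247, 0.0071, 0.0054] -0.0
3 [-0.0247, 0.0071, 0.0054] -0.0
4 [-0.0247, 0.0071, 0.0054] -0.0
5 [-0.0247, 0.0071, 0.0054] -0.0
6 [-0.0247, 0.0071, 0.0054] -0.0
7 [-0.0247, 0.0071, 0.0054] -0.0
8 [-0.0247, 0.0071, 0.0054] -0.0
```

{"fn": "jog_arm", "kwargs": {
  "moves": [
    [[-0.01,0.003,0],0,1],
    [[-0.02,0.006,0],0,1],
    [[-0.028,0.008,0],0,1],
    [[-0.028,0.008,0],0,1],
    [[-0.028,0.008,0],0,1]
  ]
}}

```text
clock: 11.57
tool_pos: [0.5051, -0.2012, 0.2057]
orientation: [-3.14, -0.0, 1.39]
ft_force: [-0.2, 0.1, -1.9]
finger_gap: 0.535
finger_force: 30.0
```

{"fn": "jog_arm", "kwargs": {
  "moves": [
    [[-0.028,0.008,0.005],0,1],
    [[-0.026,0.008,0.01],0,1],
    [[-0.018,0.005,0.012],0,1],
    [[-0.009,0.002,0.012],0,1],
    [[-0.003,0.001,0.005],0,1]
  ]
}}

```text
clock: 11.98
tool_pos: [0.5125, -0.2873, 0.1596]
orientation: [-3.137, -0.002, 1.388]
ft_force: [-0.1, 1.7, -2.9]
finger_gap: 0.532
finger_force: 30.0
```

{"fn": "jog_arm", "kwargs": {
  "moves": [
    [[0,0,0],0,1],
    [[0,0,0],0,1],
    [[0,0,0],0,1],
    [[0,0,0],0,1],
    [[0,0,0],0,1]
  ]
}}

```text
clock: 12.4
tool_pos: [0.5147, -0.286, 0.164]
orientation: [3.14, 0.001, 1.391]
ft_force: [0.3, -0.2, -2.8]
finger_gap: 0.536
finger_force: 30.0
```

Run:
```python
from h import *
import cv2
s=sensors.state(); print(s["tool_pos"],s["orientation"],s["joint_velocities"].round(4),s["finger_force"],s["ft_force"])
a=optics.snapshot("wrist"); b=optics.snapshot("scene")
b=cv2.resize(b[120:440,90:490],(600,480),interpolation=cv2.INTER_CUBIC)
cv2.imwrite("pics/w5.png",cv2.resize(np.hstack([a[:,80:560],b]),(800,356)))
```

```text
[ 0.51465186 -0.28602417  0.16399674] [3.14034827e+00 6.58930417e-04 1.39105711e+00] [-0.0019  0.0023 -0.0002 -0.002  -0.0002 -0.0011] 29.99194228439592 [ 0.31476403 -0.18962829 -2.80113904]
```

View pics/w5.png

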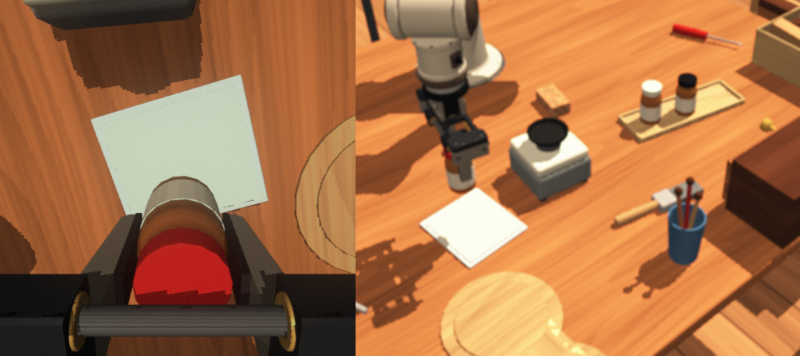

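The jar is level above the pad, its underside about 104 mm over the sheet and within a few mm of the middle. The cup has sprung back up and the other two jars still stand. I'll let the arm settle and hand in.

{"fn": "jog_arm", "kwargs": {
  "moves": [
    [[0,0,0],0,1],
    [[0,0,0],0,1],
    [[0,0,0],0,1],
    [[0,0,0],0,1],
    [[0,0,0],0,1]
  ]
}}

```text
clock: 12.92
tool_pos: [0.5141, -0.2865, 0.1631]
orientation: [-3.142, -0.0, 1.39]
ft_force: [0.1, -0.2, -2.9]
finger_gap: 0.536
finger_force: 30.0
```

```bash
python3 -c "
from rig import arm; print(arm.job_done())"
```

```text
the job is handed in; nothing more can be done
None
```

I handed the job in at about 13 s: I pressed the red-capped jar fully down in the mixer cup for over 2.5 s, and it's now held still and level about 10 cm above the middle of the light pad, with the other two jars still standing; no verdict came back.

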